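# Unbar the bottle carrier

### The job

Free the bottles in the blue carrier: lift the steel retaining bar straight up out of its two open-topped U brackets, level, so that both ends come clear together, and lay it gently in the two saddles of the grey parking stand, roughly centred. A heavy slug is stuck somewhere unseen inside the polished, slippery tube, so lift it a few millimetres, find out where it balances and take it there; never let it tip or drop, and leave the bottles and the flask standing where they are.

Things in the scene. Friction and masses are not known exactly. Their poses are not given: they have to be found in the camera images.
- bar_mid (a point): middle of the bar, on its axis: slippery steel tube (friction about 0.2), 16 mm in diameter, 350 mm long, black collars 26 mm in diameter from 159 to 165 mm either side of the middle. Its y axis runs along the tube; it may roll. 0.70 kg in all (8 per cent more or less), 0.52 of it a slug stuck inside that never shifts: the bar balances anywhere up to 88 mm either side of the middle
- bar_left (a point): point on the bar's axis 150 mm from the middle towards the bar's own +y; rests in one bracket at the start
- bar_right (a point): point on the bar's axis 150 mm from the middle towards the bar's own -y; rests in the other bracket at the start
- carrier: blue carrier, fixed, 110 x 330 mm, origin under its centre, y along it. End plates at y = +150 and -150 mm bear aluminium U brackets, 12 mm thick: slot 22 mm wide in x, bottom 140 mm, open top 170 mm above the origin. At the start the bar's axis is 148 mm above the origin, clear for a grasp from above between the plates; bottles below it end at 110 mm or lower
- stand: grey parking stand, fixed, 90 x 300 mm, origin under its centre, y along it (the bar may lie either way round). Saddles at y = +128 and -128 mm, 12 mm thick: slot 30 mm wide in x, bottom 50 mm above the origin, flared mouth up to 83 mm; a parked bar has its axis 58 mm above the origin, along y, its middle over the stand's middle
- bottle_a: brown stoppered glass reagent bottle, 52 mm in diameter, 97 mm high, origin under its centre, standing in the carrier at its +y end: leave it alone
- bottle_b: clear stoppered glass reagent bottle, 46 mm in diameter, 89 mm high, origin under its centre, in the middle of the carrier: leave it alone
- bottle_c: white plastic bottle, 52 mm in diameter, 100 mm high, origin under its centre, in the carrier at its -y end: leave it alone
- flask: small conical glass flask, 64 mm in diameter, 114 mm high, origin under its centre, standing on the bench near the stand: leave it alone

How it is judged:
By the outcome, as a careful person would: the job done as asked, in the order asked, and still so for the second after the job is handed in, with the robot touching nothing.
It also fails if it takes over 72 s, if anything falls off the work surface, if the arm or the gripper's body presses on something with over 40 N, if the wrist force passes 120 N, or if a joint passes its speed limit or range.

### The arm

A 6-joint arm with a two-finger parallel gripper is mounted at the origin on a cart in front of the work surface, level with it; the furniture and walls round the work are solid. World frame = base frame: x ahead of the robot, y to its left, z up, the work surface at z = 0. Lengths are in m, angles in degrees, forces in N, time in s.
With the tool pointing down it reaches from about 0.35 to 0.875 m from the base axis. Payload 4.2 kg.
Tool frame: the origin (TCP) lies midway between the tips of the shut fingers; the grasp point (between the pads) lies 19 mm behind it; y points along the fingers, z is the direction in which the jaws open and shut, and the axes are right-handed (so a half turn about y gives the same grasp; the last joint's range is limited). The gripper opens to 87 mm and grips with 3 to 60 N. Pads are 19 mm wide; open, the fingers measure 117 mm over their backs; the gripper's body (75 mm by 190 mm) begins 51 mm behind the grasp point.
Start: joints at [-58.407, 22.042, 0.453, 0, -68.411, -14.817], TCP at [0.18, -0.598, 0.223] pointing down, gripper open.
Joint ranges: [-179.83, 179.83], [-69.29, 118.12], [-61.27, 80.66], [-181.25, 117.63], [-171.15, -9.14], [-177.46, 177.46]. Speed limits (degrees/s): [159.86, 159.86, 180, 180, 180, 180].

### API

Orientations are given as [roll, pitch, yaw] about the fixed x, y, z axes, in that order (R = Rz(yaw) Ry(pitch) Rx(roll)).
In Python, from workcell import env gives the robot as it stands. The module is installed in compiled form; this text tells all that it offers. Calls block until the motion is done:
- env.goto(position, orientation): joint-space move of the TCP to a pose.
- env.move_straight(position, rotation=None, rate=0.15, force_limit=None): straight line of the TCP; rotation=None keeps the orientation; rate is the mean speed in m/s. With force_limit (N) it stops when the force on the tool has changed by that much, and returns True; else False.
- env.set_joints(angles): joint-space move.
- env.gripper_to(opening, grasp_force=None): opening from 0.0 (shut) to 1.0 (fully open); grasp_force is the grip in N (None keeps the last); returns when the fingers have stopped.
- env.dwell(seconds).
- env.inverse_kinematics(position, orientation): joint angles nearest the present ones, or None.
- env.read_state(): the state.
- env.grab_frame(name): name is "scene" or "top" or "wrist"; returns a dict with "image" (384x512x3 uint8, blue, green, red), "fx", "fy", "cx", "cy" (pixels), "position" and "orientation" of the camera in the world. Camera axes: x right, y up, looking along -z (the intrinsics and any distortion apply to the point x, -y, -z); pixel columns grow to the right and rows downward; lengths in m; the calibration is good to about 2 mm. A picture is of the moment at which its call begins. There is no depth.
A pose or a line that the arm cannot do raises env.Unreachable and nothing moves.
- env.close_job(): hands the job in, once; it reports no verdict.
Trained networks look in a picture, given as the dict that the camera call returned (one of the last four; its "shot" number tells which), for a name from the list of things; names that differ only in an ending like _2 or _b are one class to them, and where a whole thing is asked for, a point or a joint stands for the part that bears it (a point fixed in the world has none). Each returns a list of dicts, best first, with "score" (0 to 1); they miss things now and then, are a little off and sometimes report something else, mostly with a low value. They report only what shows in the picture. A call takes as long as a camera call.
- env.search_frame(picture, thing): "xyz" ([x, y, z] in m, in world coordinates, good to about 4 mm: the middle of the surface that is visible of it).
- env.trace(picture, thing): "mask" (384x512 bool, what is visible of it).
The state is a dict: "clock": time; "joint_positions": joint angles; "qvel": joint speeds; "joint_torque": joint torques, N m; "position": TCP position; "tool_rot": TCP orientation; "force": force on the tool from outside, world axes, zero at the start; "wrist_torque": the same for the moment, N m; "opening": opening from 0.0 (shut) to 1.0 (fully open).
Only numpy, scipy, OpenCV 4.12 (cv2) and the standard library are available. Lean on these libraries where they do the work, as an engineer would, in place of code of your own. Each camera call takes 0.05 s, during which the arm holds its last target.

## Working session

There is one attempt and no reset: what is moved stays moved. The work goes in short steps, each a Python script; the robot and the scene stay as the last script left them, time stands still between calls to the robot, and variables do not carry over. Pictures are saved under pics/ and viewed, and the job is handed in when it is done.

```bash
mkdir -p pics; ls; python3 - <<'E'
from workcell import env
import cv2
for n in ("scene","top","wrist"):
    f=env.grab_frame(n); cv2.imwrite(f"pics/{n}0.png",f["image"]); print(n,f["fx"],f["fy"],f["cx"],f["cy"],f["position"],f["orientation"],[k for k in f])
    if n=="wrist": continue
    for t in ["bar_mid","bar_left","bar_right","carrier","stand","bottle_a","bottle_b","bottle_c","flask"]:
        print(t,[( [round(float(v),4) for v in d["xyz"]],round(float(d["score"]),2)) for d in env.search_frame(f,t)])
print(env.read_state())
E
```

```text
pics
scene 488.12323349449713 488.12323349449713 261.3736252882471 191.99722453861153 [-0.11442274  0.61717614  0.98517899] [  44.59941458    0.42082506 -126.98292176] ['image', 'fx', 'fy', 'cx', 'cy', 'position', 'orientation', 'shot']
bar_mid [([0.4629, 0.0522, 0.1556], 0.87)]
bar_left [([0.4656, 0.0491, 0.1549], 0.75)]
bar_right [([0.4629, 0.0478, 0.1539], 0.71)]
carrier [([0.4508, 0.0513, 0.0261], 0.9)]
stand [([0.6578, 0.0564, 0.0082], 0.58)]
bottle_a [([0.4361, -0.0469, 0.0677], 0.89), ([0.4721, 0.1457, 0.0781], 0.84), ([0.4559, 0.0375, 0.0687], 0.81)]
bottle_b [([0.4361, -0.0469, 0.0677], 0.89), ([0.4721, 0.1457, 0.0781], 0.84), ([0.4559, 0.0375, 0.0687], 0.81)]
bottle_c [([0.4361, -0.0469, 0.0677], 0.89), ([0.4721, 0.1457, 0.0781], 0.84), ([0.4559, 0.0375, 0.0687], 0.81)]
flask [([0.6823, 0.3817, 0.0461], 0.7)]
top 394.0085288692259 394.0085288692259 256.1564545719277 192.51387073821365 [0.2886422  0.09906824 1.14974368] [ 14.9398925   -0.08429669 -80.59666962] ['image', 'fx', 'fy', 'cx', 'cy', 'position', 'orientation', 'shot']
bar_mid [([0.4645, 0.0357, 0.1577], 0.84)]
bar_
[... 851 characters left out ...]
on', 'orientation', 'shot']
{'clock': 1.05, 'joint_positions': array([-5.84078274e+01,  2.20413969e+01,  4.53035896e-01,  7.86183633e-04,
       -6.84104477e+01, -1.48164104e+01]), 'qvel': array([-0.05863833, -0.08020074,  0.05952363, -0.01823039, -0.02002265,
        0.06301636]), 'joint_torque': array([ 8.42532700e-05, -3.90480638e+01,  1.87622917e+01,  4.22434241e+00,
        1.55071740e-02, -2.83874351e-05]), 'position': array([ 0.18040757, -0.59838334,  0.2225579 ]), 'tool_rot': array([-9.00013386e+01,  4.02102520e-04,  1.67760515e+01]), 'force': array([ 0.15329852, -0.40815347, -0.70449128]), 'wrist_torque': array([ 0.01348121,  0.03382454, -0.05717182]), 'opening': 1.0015021648087419}
```

View pics/scene0.png

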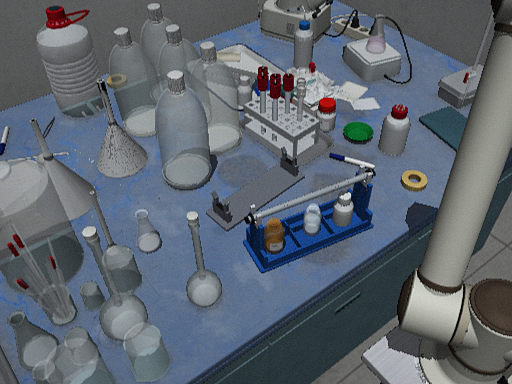

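View pics/top0.png

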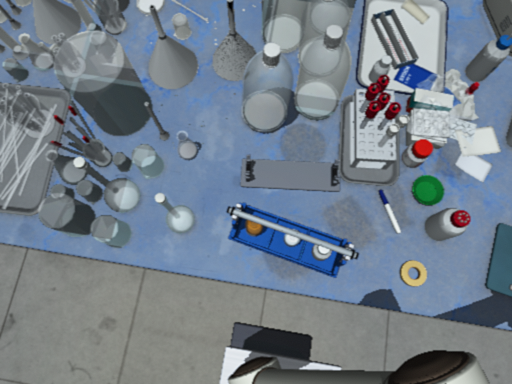

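The images show the carrier with the bar at top px (230–355, 208–255) and the stand behind it at (242–340, 158–190). Next I'll take masks and zoomed crops.

```bash
cat > h.py <<'E'
import numpy as np, cv2
from scipy.spatial.transform import Rotation as Ro
def R(o): return Ro.from_euler('xyz',o,degrees=True).as_matrix()
def ray(f,px):
    px=np.atleast_2d(px).astype(float)
    d=np.c_[(px[:,0]-f["cx"])/f["fx"],-(px[:,1]-f["cy"])/f["fy"],-np.ones(len(px))]
    return d@R(f["orientation"]).T
def onz(f,px,z):
    d=ray(f,px); p=np.array(f["position"]); return p+d*((z-p[2])/d[:,2])[:,None]
def proj(f,P):
    q=(np.atleast_2d(P)-np.array(f["position"]))@R(f["orientation"])
    return np.c_[f["cx"]+f["fx"]*q[:,0]/-q[:,2],f["cy"]-f["fy"]*q[:,1]/-q[:,2]]
def crop(f,name,x0,y0,x1,y1,k):
    cv2.imwrite("pics/"+name,cv2.resize(f["image"][y0:y1,x0:x1],None,fx=k,fy=k,interpolation=cv2.INTER_CUBIC))
E
python3 - <<'E'
from workcell import env
from h import *
for n in ("scene","top"):
    f=env.grab_frame(n)
    for t,z in (("bar_mid",.148),("carrier",0.01),("stand",0.008),("flask",0.)):
        r=env.trace(f,t)
        for d in r[:1]:
            m=d["mask"].astype(np.uint8); ys,xs=np.nonzero(m)
            rect=cv2.minAreaRect(np.c_[xs,ys].astype(np.float32))
            print(n,t,round(d["score"],2),m.sum(),rect)
            if t=="bar_mid":
                P=onz(f,np.c_[xs,ys],z)[:,:2]; c=P.mean(0); u=np.linalg.svd(P-c,full_matrices=False)[2][0]
                s=(P-c)@u; print(" c",c,"yaw",np.degrees(np.arctan2(u[1],u[0])),"s",s.min(),s.max(), "mid",c+u*(s.min()+s.max())/2)
            else:
                P=onz(f,np.c_[xs,ys],z)[:,:2]; print("  ", cv2.minAreaRect(P.astype(np.float32)))
    if n=="scene": crop(f,"sc1.png",195,130,395,280,4)
    else: crop(f,"tp1.png",215,140,375,290,4)
E
```

```text
scene bar_mid 0.82 816 ((309.7370910644531, 194.81346130371094), (9.477652549743652, 138.21080017089844), 69.04422760009766)
 c [0.467859   0.03213856] yaw 79.58836088583776 s -0.18074502398356104 0.1790422406864368 mid [0.46770513 0.03130119]
scene carrier 0.82 4228 ((311.0077209472656, 217.4201202392578), (67.416259765625, 144.59677124023438), 68.96248626708984)
   ((0.5039246082305908, -0.02805885672569275), (0.44446033239364624, 0.2165561467409134), 79.35157775878906)
scene stand 0.75 2715 ((253.89208984375, 187.72808837890625), (39.58810043334961, 105.86866760253906), 55.25682067871094)
   ((0.6869762539863586, 0.03726242482662201), (0.1348228007555008, 0.34388136863708496), 6.222166538238525)
scene flask 0.98 804 ((148.11697387695312, 230.39251708984375), (43.38800811767578, 25.15746307373047), 88.02507019042969)
   ((0.738111138343811, 0.3598063588142395), (0.06400597095489502, 0.15670552849769592), 64.7521743774414)
top bar_mid 0.94 944 ((292.5, 232.0), (138.84158325195312, 8.541918754577637), 19.29004669189453)
 c [0.46414222 0.03422489] yaw 79.31815279162545 s -0.17602355225774016 0.1775929918483072 mid [0.46428767 0.03499601]
top carrier 0.94 3069 ((289.3816833496094, 240.1904754638672), (122.41917419433594, 39.60649108886719), 19.316354751586914)
   ((0.46497294306755066, 0.030980229377746582), (0.3540775775909424, 0.1153746172785759), 79.66605377197266)
top stand 0.6 2818 ((290.3639221191406, 172.99380493164062), (98.71625518798828, 32.284847259521484), 2.602562189102173)
   ((0.6675885319709778, 0.0557389035820961), (0.10293137282133102, 0.29804205894470215), 6.671462059020996)
top flask 0.69 459 ((187.0, 145.0), (28.0, 20.0), 90.0)
   ((0.7082045078277588, 0.3855772614479065), (0.09542988240718842, 0.062251977622509), 12.367355346679688)
```

View pics/sc1.png

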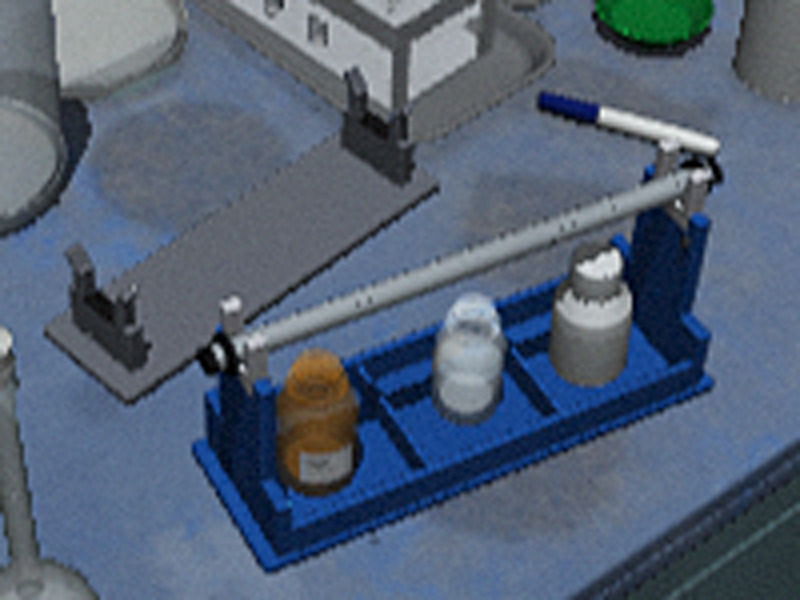

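View pics/tp1.png

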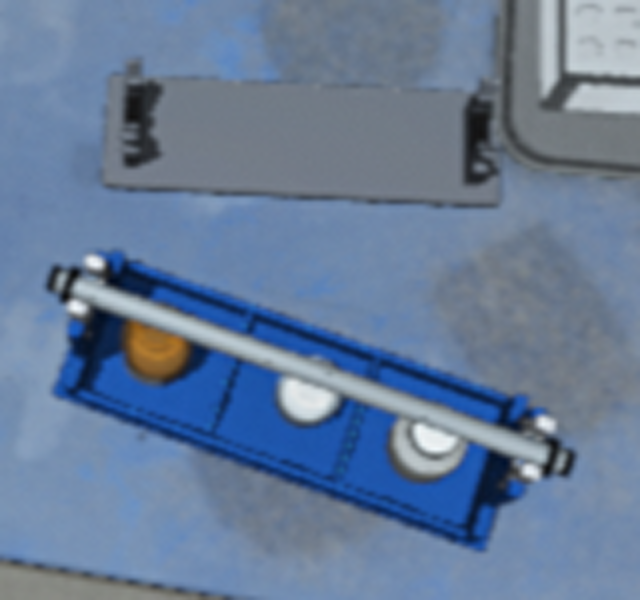

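```bash
python3 - <<'E'
from workcell import env
from h import *
from scipy.optimize import least_squares
fs=env.grab_frame("scene"); ft=env.grab_frame("top")
S=lambda a:np.array(a)/4+[195,130]-0.4
T=lambda a:np.array(a)/4+[215,140]-0.4
# stand plate top corners local (x,y)
co={'fl':(-.045,.15),'fr':(-.045,-.15),'bl':(.045,.15),'br':(.045,-.15)}
obs=[(ft,'bl',T([110,76])),(ft,'fr',T([498,203])),(ft,'fl',T([105,185])),(fs,'bl',S([47,330])),(fs,'fl',S([130,400])),(fs,'fr',S([437,187]))]
def res(p,t=None):
    x,y,a,t=p; c,s=np.cos(a),np.sin(a);o=[]
    for f,k,px in obs:
        u,v=co[k]; o.append(proj(f,[x+c*u-s*v,y+s*u+c*v,t])[0]-px)
    return np.array(o)
r=least_squares(lambda p:res(p).ravel(),[.66,.056,0,.008],loss='soft_l1')
print("stand",r.x[:2],np.degrees(r.x[2]),r.x[3]); print(res(r.x).round(1).tolist())
# each camera separately for offset
allobs=obs
for f0 in (ft,fs):
    obs=[o for o in allobs if o[0] is f0]
    q=least_squares(lambda p:res([p[0],p[1],p[2],.008]).ravel(),[.66,.056,0]); print(q.x[:2],np.degrees(q.x[2]),q.fun.round(1))
# saddles visible tops both images: project arm tops at z=.083, y=±.128
x,y,a,_=r.x
for f,img,o,b in ((fs,fs["image"],(195,130,395,280),"s"),(ft,ft["image"],(215,140,375,290),"t")):
    k=4; im=cv2.resize(img[o[1]:o[3],o[0]:o[2]],None,fx=k,fy=k,interpolation=cv2.INTER_CUBIC)
    def dr(P,col):
        for p in proj(f,P): cv2.circle(im,(int((p[0]+.5-o[0])*k),int((p[1]+.5-o[1])*k)),2,col,-1)
    c,s=np.cos(a),np.sin(a)
    for v in (-.128,.128):
        for u,z in ((-.015,.083),(.015,.083),(0,.05),(0,.058)):
            dr([[x+c*u-s*v,y+s*u+c*v,z]],(0,255,255))
    for u,v in co.values(): dr([[x+c*u-s*v,y+s*u+c*v,r.x[3]]],(0,0,255))
    m=np.array([.466,.033]); an=np.radians(79.4); ax=np.array([np.cos(an),np.sin(an)]); n=np.array([-ax[1],ax[0]])
    for w in (-.175,-.15,0,.15,.175): dr([[*(m+ax*w),.148]],(0,255,0))
    for w in (-.15,.15):
        for q in (-.017,.017): dr([[*(m+ax*w+n*q),.17]],(255,0,255))
    for w in (-.165,.165):
        for q in (-.055,.055): dr([[*(m+ax*w+n*q),.005]],(0,255,0))
    cv2.imwrite(f"pics/ov_{b}.png",im)
E
```

```text
stand [0.66599706 0.05378197] 6.786948730198036 0.003425547892721548
[[0.1, -0.8], [0.7, -0.1], [-0.3, -0.0], [-0.8, 0.4], [0.2, 1.2], [1.1, -0.6]]
[0.66369429 0.05416414] 6.921555128611722 [-0.3 -0.5  0.9  0.1 -0.6  0.4]
[0.66420889 0.0553969 ] 6.878165318485651 [-1.1 -0.   0.   0.8  1.2 -1.2]
```

View pics/ov_s.png

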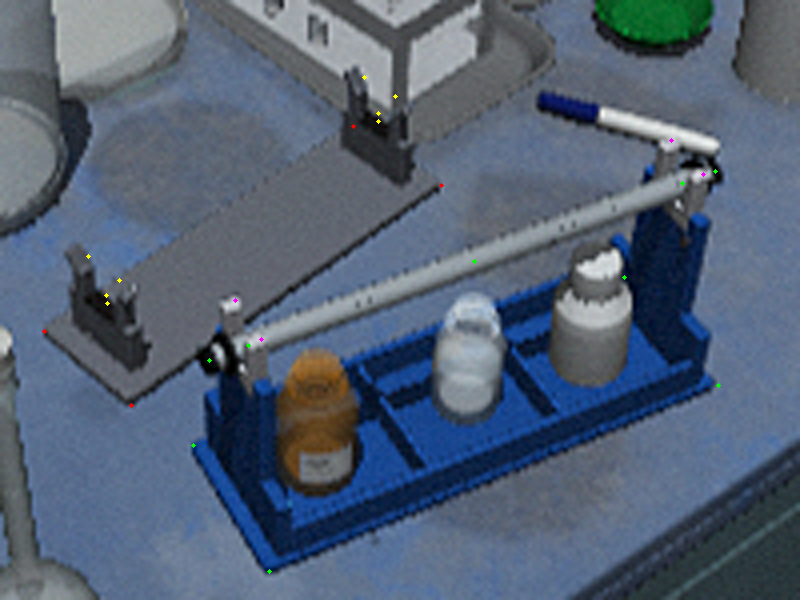

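View pics/ov_t.png

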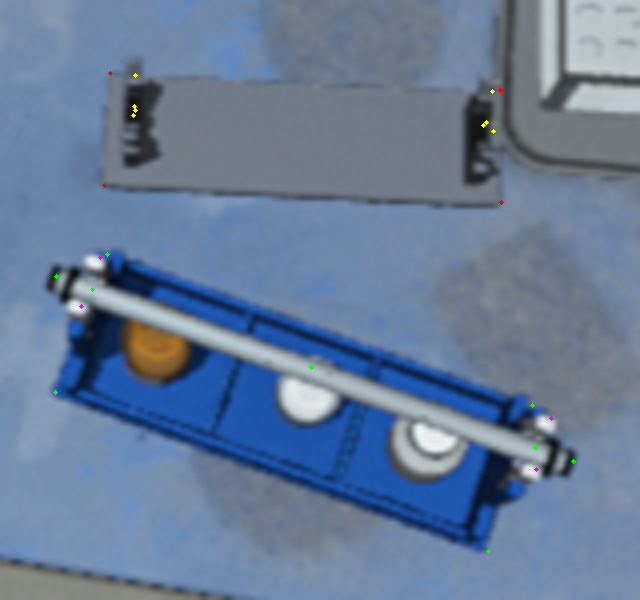

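The overlays agree with the picture to about 3 mm. Before moving I'll check IK for both yaw choices and the positions of nearby tall items.

```bash
python3 - <<'E'
from workcell import env
from h import *
for yaw in (79.4,-100.6):
    print(yaw,env.inverse_kinematics([.466,.033,.30],[-90,0,yaw]))
for yaw in (96.9,-83.1):
  for s in (-.09,.09):
    a=np.radians(96.9); print(yaw,env.inverse_kinematics([.664+s*np.cos(a),.0545+s*np.sin(a),.05],[-90,0,yaw]))
ft=env.grab_frame("top")
# near edges of big bottles' bases, rack, z=0
print(onz(ft,[[268,131],[318,117],[243,108],[347,90],[180,232],[345,180]],0).round(3))
E
```

```text
79.4 [ 24.05320655   3.45378012 -12.79340509   0.         -73.75281479
 -34.65320655]
-100.6 [ 24.05320655   3.45378012 -12.79340509   0.         -73.75281479
 145.34679345]
96.9 [ 10.72335481  35.46542798  -3.32206247   0.         -51.21250955
  -3.82335481]
96.9 [ 26.24258671  34.90701192  -4.43551304   0.         -50.65747504
 -19.34258671]
-83.1 [ 10.72335481  35.46542798  -3.32206247   0.         -51.21250955
 176.17664519]
-83.1 [ 26.24258671  34.90701192  -4.43551304   0.         -50.65747504
 160.65741329]
[[ 0.796  0.143  0.   ]
 [ 0.869 -0.006  0.   ]
 [ 0.861  0.235  0.   ]
 [ 0.98  -0.087  0.   ]
 [ 0.436  0.349  0.   ]
 [ 0.675 -0.113  0.   ]]
```

```bash
python3 - <<'E'
from workcell import env
from h import *
env.move_straight([.18,-.598,.34],rate=.3)
env.goto([.466,.033,.34],[-90,0,79.4]); env.dwell(.3)
s=env.read_state(); print(s["clock"],s["position"],s["force"],s["wrist_torque"])
f=env.grab_frame("wrist"); print(f["position"],f["orientation"])
r=env.trace(f,"bar_mid")
for d in r[:2]:
    m=d["mask"]; ys,xs=np.nonzero(m); P=onz(f,np.c_[xs,ys],.148)[:,:2]; c=P.mean(0); u=np.linalg.svd(P-c,full_matrices=False)[2][0]
    q=(P-c)@u; print(d["score"],c,np.degrees(np.arctan2(u[1],u[0])),q.min(),q.max(),c+u*(q.min()+q.max())/2)
cv2.imwrite("pics/w1.png",f["image"])
im=f["image"].copy()
m=np.array([.466,.033]); an=np.radians(79.4); ax=np.array([np.cos(an),np.sin(an)])
for w in (-.165,-.15,-.09,0,.09,.15,.165):
    for p in proj(f,[[*(m+ax*w),.148]]): cv2.circle(im,tuple(int(v) for v in p),2,(0,255,0),-1)
cv2.imwrite("pics/w1o.png",cv2.resize(im,None,fx=1.5,fy=1.5))
E
```

```text
5.0 [0.46606609 0.03272286 0.33997576] [-0.34896973 -0.07459415 -0.51529436] [0.02706567 0.06692773 0.02588594]
[ 0.45311074 -0.03650099  0.50172493] [-1.49096997e+01  6.21771689e-02  1.69385363e+02]
0.78 [0.45934293 0.00219642] 79.46832073669786 -0.14475443895506737 0.20861918743237662 [0.4651795  0.03359086]
```

View pics/w1o.png

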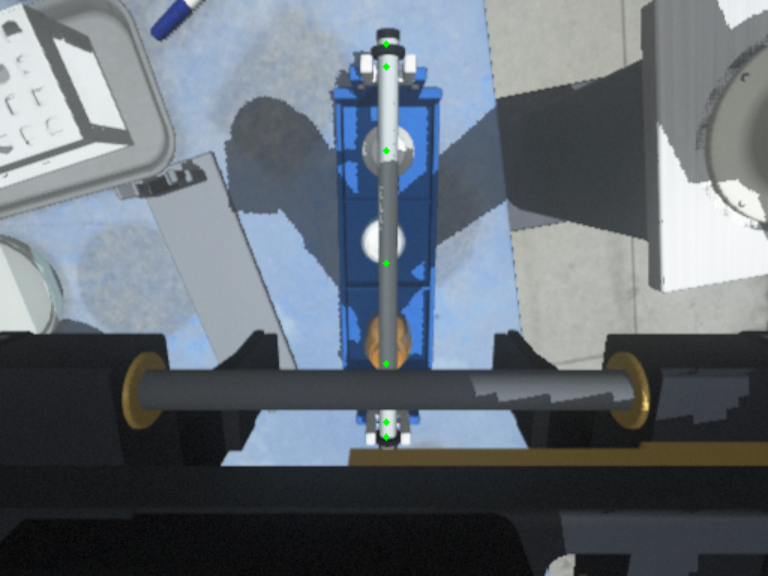

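The bar shows in the wrist view along column ~388 (of 768), collars at rows 50 and 437, and matches the estimate. I'll descend, grip and make the test lift.

```bash
python3 - <<'E'
from workcell import env
from h import *
def show(t):
    env.dwell(.25); s=env.read_state(); a=np.radians(79.45); ax=np.array([np.cos(a),np.sin(a),0]); n=np.array([-ax[1],ax[0],0])
    print(t,round(s["clock"],2),s["position"].round(4),"F",s["force"].round(2),"Tn",round(float(s["wrist_torque"]@n),3),"Tax",round(float(s["wrist_torque"]@ax),3),"op",round(s["opening"],3)); return s
R0=[-90,0,79.45]
env.goto([.4655,.0335,.20],R0)
show("pre")
print(env.move_straight([.4655,.0335,.129],rate=.08,force_limit=8)); show("down")
env.gripper_to(0.0,60); show("grip")
for dz in (.001,.002,.003):
    env.move_straight([.4655,.0335,.129+dz],rate=.01); show(f"lift{dz}")
E
```

```text
pre 5.97 [0.4666 0.0339 0.2017] F [-0.39 -0.1  -0.8 ] Tn -0.053 Tax 0.119 op 0.999
False
down 7.26 [0.4657 0.0336 0.1294] F [-0.69 -0.47 -0.21] Tn -0.017 Tax 0.119 op 0.996
grip 8.68 [0.4652 0.0334 0.1289] F [-2.98  0.46  0.24] Tn 0.057 Tax 0.475 op 0.163
lift0.001 9.18 [0.4653 0.0334 0.1296] F [ 0.08 -0.2  -6.63] Tn -0.036 Tax 0.156 op 0.166
lift0.002 9.68 [0.4655 0.0335 0.131 ] F [ 0.42 -0.03 -6.99] Tn -0.024 Tax 0.033 op 0.161
lift0.003 10.18 [0.4655 0.0335 0.132 ] F [ 0.15  0.28 -6.4 ] Tn -0.031 Tax 0.083 op 0.166
```

```bash
cat >> h.py <<'E'
from workcell import env
def avg(t,deg=79.45,k=8):
    a=np.radians(deg); ax=np.array([np.cos(a),np.sin(a),0]); n=np.array([-ax[1],ax[0],0]); L=[]
    for i in range(k):
        env.dwell(.04); s=env.read_state(); L.append(np.r_[s["force"],s["wrist_torque"]])
    L=np.array(L); m=L.mean(0); sd=L.std(0)
    print(t,round(s["clock"],2),s["position"].round(4),"F",m[:3].round(2),"sd",sd[:3].round(2),"Tn",(m[3:]@n).round(3),"Tax",(m[3:]@ax).round(3),"sdT",sd[3:].round(3),"op",round(s["opening"],3)); return m
def barvis(n,zs=.151):
    f=env.grab_frame(n); r=env.trace(f,"bar_mid"); return f,r
E
python3 - <<'E'
from h import *
avg("lift3")
env.move_straight([.4655,.0335,.134],rate=.01); avg("lift5")
f=env.grab_frame("wrist"); cv2.imwrite("pics/w2.png",cv2.resize(f["image"],None,fx=1.5,fy=1.5))
f=env.grab_frame("scene"); crop(f,"sc2.png",225,150,400,270,4)
E
```

```text
lift3 10.52 [0.4655 0.0335 0.132 ] F [ 0.23 -0.04 -6.49] sd [0.2  0.27 0.37] Tn -0.03 Tax 0.075 sdT [0.029 0.033 0.025] op 0.161
lift5 11.2 [0.4655 0.0335 0.134 ] F [ 0.    0.11 -6.72] sd [0.46 0.51 0.28] Tn -0.041 Tax 0.092 sdT [0.028 0.027 0.028] op 0.165
```

View pics/w2.png

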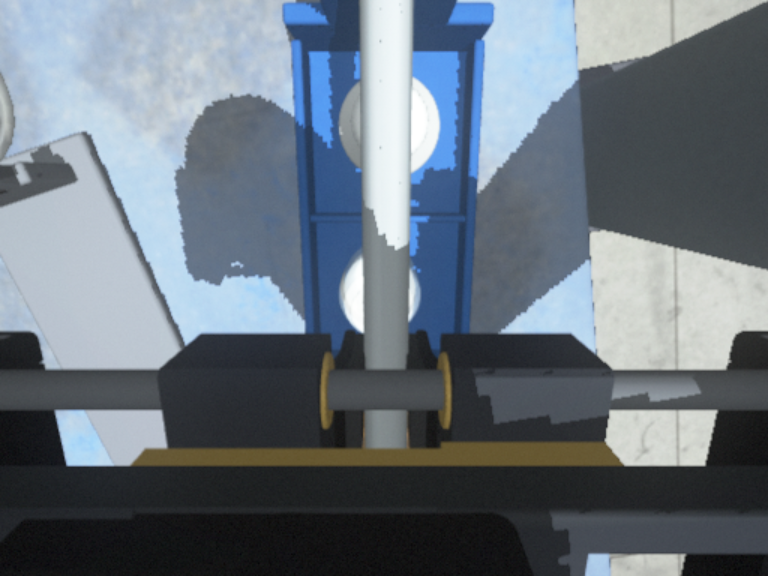

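View pics/sc2.png

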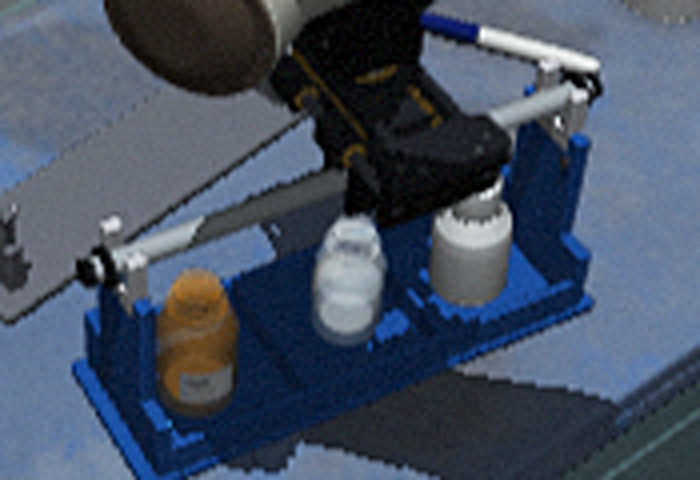

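```bash
python3 - <<'E'
from h import *
for n in ("scene","top"):
    a=cv2.imread(f"pics/{n}0.png"); f=env.grab_frame(n); b=f["image"]
    an=np.radians(79.45); ax=np.array([np.cos(an),np.sin(an)]); m=np.array([.4655,.0335])
    for w in (-.167,.167):
        c=proj(f,[[*(m+ax*w),.148]])[0]; x,y=int(round(c[0])),int(round(c[1])); h=7
        t=a[y-h:y+h+1,x-h:x+h+1]; 
        K=8; A=cv2.resize(t,None,fx=K,fy=K,interpolation=cv2.INTER_CUBIC); s=b[y-h-8:y+h+9,x-h-8:x+h+9]; B=cv2.resize(s,None,fx=K,fy=K,interpolation=cv2.INTER_CUBIC)
        g=cv2.matchTemplate(B,A,cv2.TM_CCOEFF_NORMED); _,v,_,l=cv2.minMaxLoc(g)
        e=[(proj(f,[[*(m+ax*w),.148+z]])[0]-c).round(2).tolist() for z in (.003,.005,.01)]
        print(n,w,"shift",l[0]/K-8,l[1]/K-8,round(v,2),"expected 3,5,10mm",e)
avg("lift5",k=20)
E
```

```text
scene -0.167 shift 0.0 -0.625 0.78 expected 3,5,10mm [[0.18, -0.88], [0.31, -1.46], [0.61, -2.94]]
scene 0.167 shift -0.125 -1.375 0.89 expected 3,5,10mm [[-0.03, -0.87], [-0.05, -1.46], [-0.11, -2.92]]
top -0.167 shift 0.375 -0.375 0.95 expected 3,5,10mm [[0.29, -0.13], [0.48, -0.21], [0.97, -0.43]]
top 0.167 shift -1.375 -6.25 0.3 expected 3,5,10mm [[-0.07, -0.25], [-0.12, -0.42], [-0.23, -0.84]]
lift5 12.23 [0.4655 0.0335 0.134 ] F [ 0.08  0.15 -6.65] sd [0.41 0.54 0.43] Tn -0.017 Tax 0.089 sdT [0.026 0.032 0.031] op 0.163
```

```bash
python3 - <<'E'
from h import *
def pic(n,k=4): 
    L=[env.grab_frame(n) for i in range(k)]; return L[0],np.mean([l["image"].astype(float) for l in L],0)
fa,A=pic("scene"); ta,TA=pic("top",3)
env.move_straight([.4655,.0335,.1285],rate=.01); avg("down")
fb,B=pic("scene"); tb,TB=pic("top",3)
np.savez("ab.npz",A=A,B=B,TA=TA,TB=TB)
env.gripper_to(0.35); avg("open",k=25)
an=np.radians(79.45); ax=np.array([np.cos(an),np.sin(an)]); m=np.array([.4655,.0335])
for w in np.arange(-.175,.18,.0125):
    P0=np.r_[m+ax*w,.148]; c0=proj(fa,P0)[0]; c1=proj(fa,np.r_[m+ax*w,.158])[0]
    d=(c1-c0)/np.linalg.norm(c1-c0); per=np.linalg.norm(c1-c0)/10
    t=proj(fa,np.r_[m+ax*(w+.002),.148])[0]-proj(fa,np.r_[m+ax*(w-.002),.148])[0]; t/=np.linalg.norm(t); nn=np.array([-t[1],t[0]])
    if nn@d<0: nn=-nn
    per*=nn@d
    q=np.arange(-9,9.01,.1)
    def prof(I):
        o=0
        for j in np.arange(-1.5,1.6,.5):
            X=(c0+t*j)[None]+q[:,None]*nn
            o=o+cv2.remap(I.astype(np.float32),X[:,0].astype(np.float32)[None],X[:,1].astype(np.float32)[None],cv2.INTER_CUBIC)[0].mean(1)
        return o
    pa,pb=prof(A),prof(B)
    best=[]
    core=slice(30,151)
    for s in range(-10,31):
        if 30-s<0 or 151-s>len(q): best.append(-1); continue
        best.append(np.corrcoef(pb[30-0:151],pa[30+s:151+s] )[0,1] if 151+s<=len(q) else -1)
    i=int(np.argmax(best)); print(round(w,4),"shift mm",round((i-10)*.1/per,2),round(best[i],3))
E
```

```text
down 13.62 [0.4655 0.0335 0.1289] F [-3.03  0.28  0.68] sd [0.68 0.48 0.79] Tn 0.062 Tax 0.992 sdT [0.029 0.093 0.038] op 0.168
open 15.62 [0.4655 0.0335 0.1285] F [-0.06 -0.03  0.05] sd [0.51 0.37 0.61] Tn -0.021 Tax 0.09 sdT [0.038 0.031 0.03 ] op 0.348
-0.175 shift mm 2.37 0.947
-0.1625 shift mm 1.18 0.904
-0.15 shift mm 4.32 0.987
-0.1375 shift mm 4.7 0.981
-0.125 shift mm 4.68 0.987
-0.1125 shift mm 5.06 0.996
-0.1 shift mm 10.85 0.972
-0.0875 shift mm 7.73 0.977
-0.075 shift mm 5.39 0.971
-0.0625 shift mm 3.84 0.967
-0.05 shift mm 6.12 0.972
-0.0375 shift mm 7.25 0.953
-0.025 shift mm 6.84 0.882
-0.0125 shift mm 5.68 0.838
0.0 shift mm 0.76 0.982
0.0125 shift mm 4.52 0.985
0.025 shift mm 2.25 0.876
0.0375 shift mm 1.12 0.78
0.05 shift mm 1.86 0.846
0.0625 shift mm 1.86 0.818
0.075 shift mm 4.44 0.992
0.0875 shift mm 5.16 0.997
0.1 shift mm 4.41 0.984
0.1125 shift mm 4.4 0.996
0.125 shift mm 4.75 0.969
0.1375 shift mm 2.55 0.836
0.15 shift mm 2.9 0.938
0.1625 shift mm 2.53 0.846
0.175 shift mm 5.76 0.989
```

Edge shifts of ~4.5–5 mm at both ends (w = −0.14 and +0.11) and a full-weight 6.65 N suggest it lifted level, i.e. it balances near the middle. I'll confirm this with the complete moment vector.

```bash
python3 - <<'E'
from h import *
def raw(t,k=20):
    L=[]
    for i in range(k):
        env.dwell(.05); s=env.read_state(); L.append(np.r_[s["force"],s["wrist_torque"],s["joint_torque"]])
    m=np.mean(L,0); print(t,round(s["clock"],2),m.round(3)); return m
env.move_straight([.4655,.0335,.134],rate=.05); t0=raw("empty at .134",14)
env.move_straight([.4655,.0335,.129],rate=.05); env.gripper_to(0,60)
env.move_straight([.4655,.0335,.134],rate=.01); t1=raw("lifted .134",20)
print((t1-t0).round(3))
E
```

```text
empty at .134 16.58 [ 5.2000e-02 -3.8700e-01  4.4000e-02  3.2000e-02  9.4000e-02  1.0000e-03
  1.0000e-03 -2.6571e+01  1.5381e+01  3.4690e+00 -1.3000e-02  0.0000e+00]
lifted .134 18.94 [-1.7700e-01  3.2100e-01 -6.4430e+00  4.4000e-02  8.7000e-02  5.0000e-03
  0.0000e+00 -2.9387e+01  1.7446e+01  4.2610e+00 -1.9000e-02 -0.0000e+00]
[-2.290e-01  7.070e-01 -6.487e+00  1.200e-02 -7.000e-03  4.000e-03
 -1.000e-03 -2.817e+00  2.065e+00  7.920e-01 -6.000e-03 -0.000e+00]
```

Force 6.49 N and a moment of about 0.01 N·m put the balance within ~2 mm of the middle. Next I'll lift to 14 mm, still inside the slots, and check that it stays level.

```bash
python3 - <<'E'
from h import *
env.move_straight([.4655,.0335,.143],rate=.02); avg("lift14",k=10)
f=env.grab_frame("scene"); crop(f,"sc3.png",225,150,400,270,4)
im=cv2.imread("pics/sc3.png")
an=np.radians(79.45); ax=np.array([np.cos(an),np.sin(an)]); m=np.array([.4655,.0335])
B=np.load("ab.npz")["B"].astype(np.uint8)
im0=cv2.resize(B[150:270,225:400],None,fx=4,fy=4,interpolation=cv2.INTER_CUBIC)
for I,z in ((im,.162),(im0,.148)):
  for w in (-.175,-.162,-.11,.08,.11,.162,.175):
    p=(proj(f,np.r_[m+ax*w,z])[0]+.5-[225,150])*4; cv2.circle(I,(int(p[0]),int(p[1])),2,(0,255,0),-1)
cv2.imwrite("pics/cmp3.png",cv2.resize(np.vstack([im0[40:330],im[40:330]]),None,fx=1,fy=1))
E
```

```text
lift14 19.96 [0.4654 0.0335 0.1429] F [ 0.01 -0.23 -6.62] sd [0.28 0.36 0.66] Tn -0.003 Tax 0.095 sdT [0.036 0.026 0.031] op 0.17
```

View pics/cmp3.png

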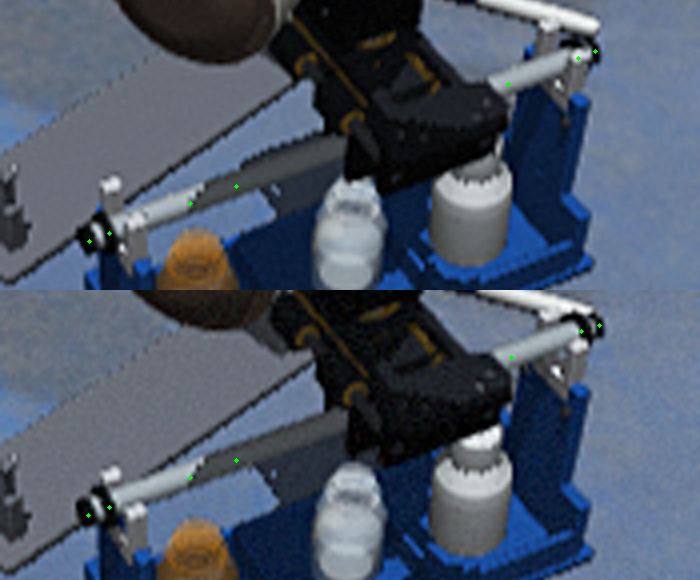

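Both ends rose equally: the green dots predicted for a level bar lie on the axis at each collar. I'll raise it clear and carry it over the stand.

```bash
python3 - <<'E'
from h import *
env.move_straight([.4655,.0335,.22],rate=.04); avg("up",k=6)
env.move_straight([.6645,.0545,.18],[-90,0,96.9],rate=.08); env.dwell(.3); avg("over",96.9,k=6)
f=env.grab_frame("wrist"); cv2.imwrite("pics/w4.png",f["image"])
f=env.grab_frame("scene"); crop(f,"sc4.png",195,90,395,240,4)
f=env.grab_frame("top"); crop(f,"tp4.png",215,110,375,230,4)
E
```

```text
up 22.33 [0.4655 0.0335 0.2199] F [-0.17 -0.13 -6.68] sd [0.7  0.86 0.31] Tn -0.027 Tax 0.076 sdT [0.034 0.03  0.024] op 0.163
over 25.58 [0.6645 0.0545 0.18  ] F [ 0.31  0.06 -6.26] sd [0.48 0.49 0.58] Tn -0.04 Tax 0.102 sdT [0.03  0.021 0.032] op 0.163
```

View pics/w4.png

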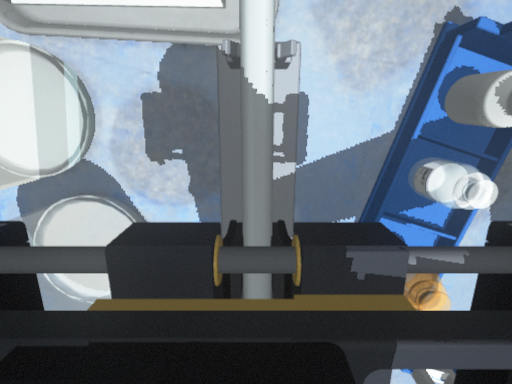

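View pics/sc4.png

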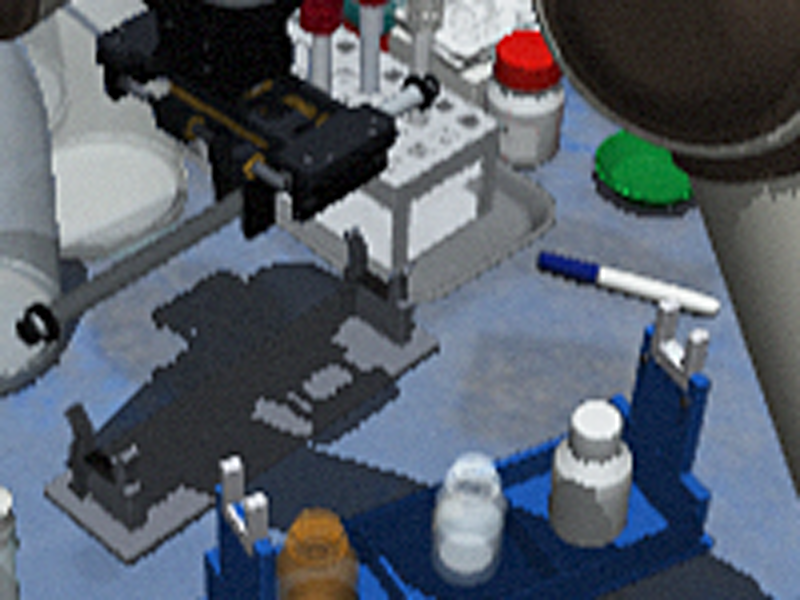

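View pics/tp4.png

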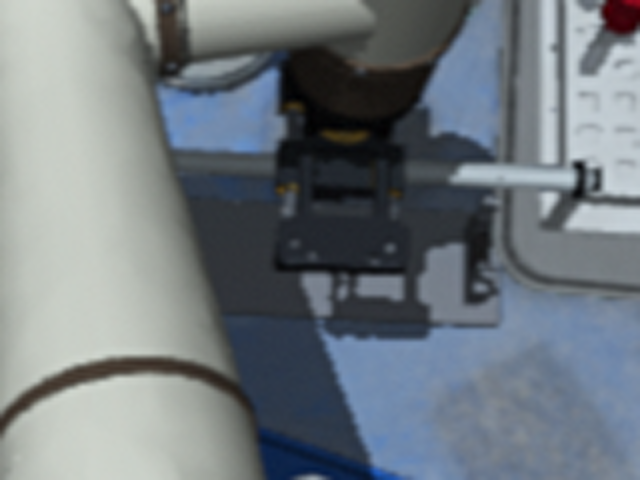

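```bash
python3 - <<'E'
import cv2,numpy as np
a=cv2.imread("pics/scene0.png")[80:180,230:350]; b=cv2.imread("pics/top0.png")[80:200,300:420]
A=cv2.resize(a,(480,400),interpolation=2);B=cv2.resize(b,(400,400),interpolation=2)
A=cv2.resize(a,None,fx=3.3,fy=3.3,interpolation=2);B=cv2.resize(b,None,fx=3.3,fy=3.3,interpolation=2)
h=max(A.shape[0],B.shape[0]); o=np.zeros((h,A.shape[1]+B.shape[1],3),np.uint8); o[:A.shape[0],:A.shape[1]]=A;o[:B.shape[0],A.shape[1]:]=B
print(A.shape,B.shape); cv2.imwrite("pics/rack.png",o)
E
```

```text
(330, 396, 3) (396, 396, 3)
```

View pics/rack.png

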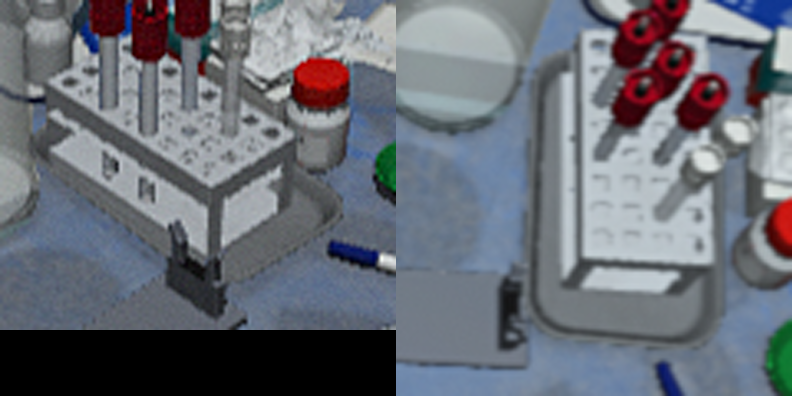

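```bash
python3 - <<'E'
from h import *
fs=env.grab_frame("scene"); ft=env.grab_frame("top")
def tri(a,b):
    d1=ray(fs,a)[0];d2=ray(ft,b)[0];p1=np.array(fs["position"]);p2=np.array(ft["position"])
    A=np.c_[d1,-d2]; t=np.linalg.lstsq(A,p2-p1,rcond=None)[0]; q1=p1+d1*t[0];q2=p2+d2*t[1]; return (q1+q2)/2,np.linalg.norm(q1-q2)
print("bot",tri([295.2,158.2],[351.8,166.4]),"top",tri([293.6,139],[357.3,159.4]))
for z in (0,.01,.02): print(z,onz(fs,[295.2,158.2],z),onz(ft,[351.8,166.4],z))
for z in (.05,.06,.07): print(z,onz(fs,[293.6,139],z),onz(ft,[357.3,159.4],z))
an=np.radians(96.9);print(np.array([.6645,.0545])-.175*np.array([np.cos(an),np.sin(an)]))
E
```

```text
bot (array([ 0.72106551, -0.13017675, -0.00118972]), np.float64(0.0028094257203270744)) top (array([ 0.7202619 , -0.12553515,  0.0749988 ]), np.float64(0.007166672659567931))
0 [[ 7.18806935e-01 -1.29995239e-01 -1.11022302e-16]] [[ 0.72176471 -0.12909456  0.        ]]
0.01 [[ 0.71034929 -0.12241112  0.01      ]] [[ 0.71799759 -0.1271101   0.01      ]]
0.02 [[ 0.70189164 -0.114827    0.02      ]] [[ 0.71423046 -0.12512563  0.02      ]]
0.05 [[ 0.74648211 -0.14404076  0.05      ]] [[ 0.72732882 -0.13300219  0.05      ]]
0.06 [[ 0.73727633 -0.13590096  0.06      ]] [[ 0.72333983 -0.13089196  0.06      ]]
0.07 [[ 0.72807055 -0.12776116  0.07      ]] [[ 0.71935084 -0.12878174  0.07      ]]
[ 0.68552395 -0.11923253]
```

Rack corner at (0.72, −0.128) versus bar end at (0.686, −0.119): clear by over 2 cm in x. Now I'll lower it.

```bash
python3 - <<'E'
from h import *
P=[.6645,.0545]
print(env.move_straight([*P,.075],rate=.06,force_limit=6)); avg("z75",96.9,k=4)
print(env.move_straight([*P,.046],rate=.03,force_limit=4)); avg("z46",96.9,k=4)
f=env.grab_frame("scene"); crop(f,"sc5.png",195,130,395,280,4)
E
```

```text
False
z75 27.9 [0.6646 0.0545 0.0753] F [ 0.31  0.08 -6.32] sd [0.71 0.48 0.43] Tn -0.015 Tax 0.123 sdT [0.027 0.031 0.025] op 0.171
False
z46 29.18 [0.6647 0.0545 0.0463] F [-0.19  0.11 -6.16] sd [0.16 0.48 0.17] Tn -0.032 Tax 0.122 sdT [0.032 0.023 0.033] op 0.167
```

View pics/sc5.png

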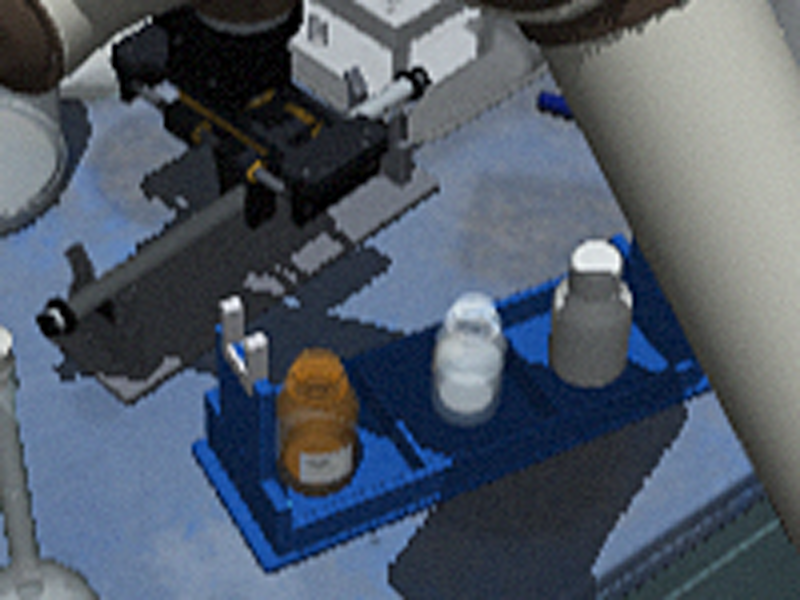

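The bar is between the arms of both saddles (left arms at px (78,255) and (105,300), right around (360,90) and (398,135)). I'll set it down gently until the weight is carried.

```bash
python3 - <<'E'
from h import *
P=[.6645,.0545]
print(env.move_straight([*P,.0400],rate=.012)); avg("z40",96.9,k=6)
for z in (.0393,.0386,.0379,.0372):
    env.move_straight([*P,z],rate=.01); m=avg(str(z),96.9,k=8)
    if m[2]>-2.5: break
f=env.grab_frame("wrist"); cv2.imwrite("pics/w6.png",f["image"])
E
```

```text
False
z40 30.13 [0.6646 0.0545 0.0401] F [ 0.16 -0.05 -6.62] sd [0.74 0.4  0.43] Tn -0.057 Tax 0.094 sdT [0.041 0.01  0.036] op 0.165
0.0393 30.72 [0.6645 0.0545 0.0393] F [ 0.01 -0.06 -6.22] sd [0.47 0.43 0.44] Tn -0.045 Tax 0.115 sdT [0.024 0.021 0.024] op 0.167
0.0386 31.3 [0.6646 0.0545 0.0391] F [-2.15  0.16 -1.15] sd [0.31 0.57 0.83] Tn -0.131 Tax 0.696 sdT [0.029 0.082 0.029] op 0.166
```

View pics/w6.png

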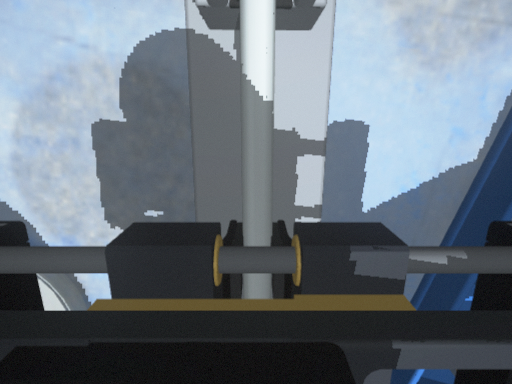

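Weight transferred at the expected height (TCP 0.039), with the bar inside the saddle (column 258, saddle 198–325). Releasing now, then retreating upward.

```bash
python3 - <<'E'
from h import *
P=[.6645,.0545]
env.gripper_to(.22); avg("rel",96.9,k=5)
env.gripper_to(.55)
env.move_straight([*P,.09],rate=.05); env.move_straight([*P,.22],rate=.12)
env.goto([.45,-.15,.35],[-90,0,60]); avg("clear",k=3)
f=env.grab_frame("scene"); crop(f,"sc7.png",195,130,395,280,4)
for n in("scene","top"):
    f=env.grab_frame(n)
    for d in env.trace(f,"bar_mid")[:1]:
        ys,xs=np.nonzero(d["mask"]); Q=onz(f,np.c_[xs,ys],.058)[:,:2]; c=Q.mean(0); u=np.linalg.svd(Q-c,full_matrices=False)[2][0]; q=(Q-c)@u
        print(n,d["score"],np.degrees(np.arctan2(u[1],u[0])),q.min(),q.max(),"mid",c+u*(q.min()+q.max())/2)
crop(f,"tp7.png",215,140,375,290,4)
E
```

```text
rel 31.96 [0.6647 0.0545 0.0386] F [-0.43 -0.04 -0.02] sd [0.28 0.4  0.49] Tn -0.039 Tax 0.112 sdT [0.012 0.027 0.019] op 0.217
clear 36.51 [ 0.4508 -0.1494  0.3489] F [0.11 0.08 0.45] sd [0.42 0.71 0.13] Tn -0.084 Tax 0.031 sdT [0.012 0.028 0.03 ] op 0.552
scene 0.75 -83.03384517085996 -0.15413407385378866 0.19768182234929169 mid [0.66820181 0.05663235]
top 0.81 -82.85353071313374 -0.08825983876827383 0.09009987635808578 mid [0.65340142 0.13925086]
```

View pics/sc7.png

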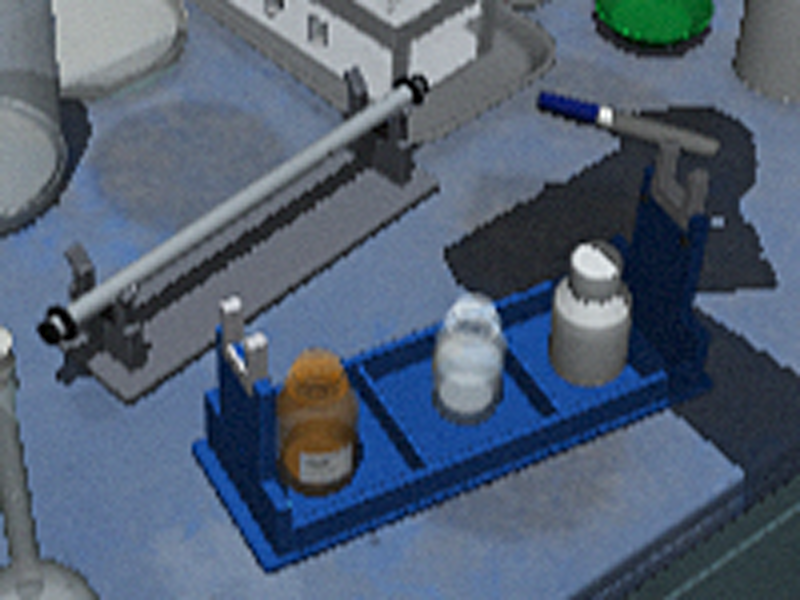

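View pics/tp7.png

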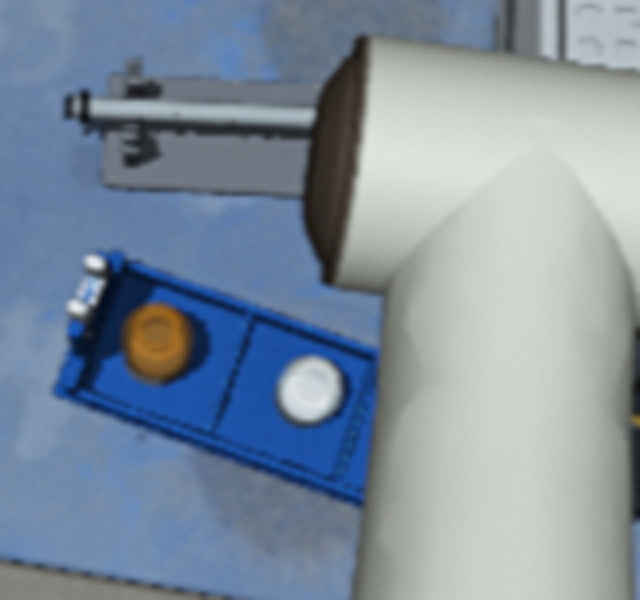

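The bar lies in both saddles, its collars at (55,325) and (415,90) in sc7. The scene view puts its middle about 4 mm from the stand's centre, and the bottles are unmoved at the same pixels. Handing in.

```bash
python3 -c "
from workcell import env
print(env.read_state()['clock']); print(env.close_job())"
```

```text
36.7583
the job is handed in; nothing more can be done
None
```

The bar is parked in both saddles of the grey stand, and I handed the job in at 36.8 s.

**Balance:** I gripped the bar at its middle with 60 N and test-lifted it by 5 mm. The wrist carried 6.5 N, which is the whole weight. The moment was about 0.01 N·m, so it balances within about 2 mm of the middle. I set it down once and repeated the lift, which gave the same result. At 14 mm, still inside the brackets, both ends had risen equally.

**Lift and placing:** I raised the bar straight up level, carried it over the stand and turned it about 17.5° to line up. I then lowered it until the saddles took the weight at the expected height, and released it.

**Last checks:** The scene camera shows the bar lying in both saddles and lined up with the stand to within 0.1°. Its middle is about 4 mm from the stand's centre, within that camera's earlier error of 3–4 mm. The three bottles stand where they were. I did not re-check the flask at the end, but the arm never went near it.

**Disagreements:**
- The top camera's last figure for the bar's middle is not usable, because the arm hid half of the bar.
- One early collar match, partly on a bracket, was ambiguous. I relied on the edge tracking, the moment readings and the 14 mm lift instead.

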